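# Brake-lever check on the lab trolley

## Robot

A 7-joint arm with a two-finger parallel gripper is mounted at the origin on the work surface. World frame = base frame: x ahead of the robot, y to its left, z up, the work surface at z = 0. Lengths are in m, angles in rad, forces in N, time in s.
With the tool pointing down it reaches from about 0.425 to 0.925 m from the base axis. Payload 6.8 kg.
Tool frame: the origin (TCP) lies between the finger pads; the fingertips stand finger_overhang ahead of it and the grasp point (between the pads) lies 6 mm ahead of it (finger_overhang is the distance from the TCP to the fingertips, in m); z points along the fingers, y is the line along which they close (so a half turn about z gives the same grasp; the last joint's range is limited). The gripper opens to 85 mm and grips with 20 to 120 N. Pads are 22 mm wide; open, the fingers measure 114 mm over their backs; the gripper's body (76 mm by 85 mm) begins 54 mm behind the grasp point. The pads swing forward as they close: fully open they stand 13 mm farther back than shut.
Start: joints at [-1.325, 0.477, 0.022, 1.555, -0.011, 1.109, -0.083], TCP at [0.234, 0.633, 0.256] pointing down, gripper open.
Joint ranges: [-2.96, 2.96], [-0.34, 2.1], [-1.41, 1.46], [0.24, 2.44], [-1.37, 4.51], [0.17, 1.92], [-2.96, 2.96]. Speed limits (rad/s): [2.39, 2.39, 3.14, 3.14, 3.14, 3.14, 3.14].

## Interface

Orientations are given as a unit quaternion [w, x, y, z].
In Python, from station import * gives the robot as it stands.
- The arm moves only by the tool drive_tool, never from a script. Its argument "increments" is a list of rows, each an object of numbers: "claw": the finger opening in m, from 0 to 0.0854; "dx", "dy", "dz": the shift along the tool's x, y, z in m; "wx", "wy", "wz": the turn, a rotation vector about the tool's x, y, z in degrees. A call has 1 to 20 rows; each row shifts and turns the commanded pose from where the row before left it, along the tool's axes as they then stand; what a row does not reach is not made up. A row lasts 1/8 s, in which the tool goes at most 62.5 mm and 10.7 degrees, less where a joint would pass 70% of its speed; a pose out of reach is approached as far as the arm can. A call with a gripper value outside its range is refused whole. The fingers move at their own pace and stop on an object; "newtons" is the grip in N (left out, the last holds). Time passes only in rows, so rows that do not move let the fingers close. It gives the time, the measured TCP pose, the force, the opening and the grip force at its end, in the units of the state.
- get_obs(): the state, without advancing time (a new reading comes with each control period).
- read_camera(name): name is "scene" or "top" or "wrist"; returns (picture, depth): 384x512x3 uint8, red, green, blue; 384x512 float32, m along the optical axis (not along the pixel's ray), 0 where there is no reading.
- calibration(name): a dict with "intrinsics" (3x3 intrinsics, pixels), "k1" (the pictures are not rectified: a ray, as slopes to the right and down, at radius r is drawn at 1 + k1 r^2 times it, then the intrinsics apply), "R" (3x3) and "t" (3): a world point X has camera coordinates R X + t; the wrist camera has in their place "mount" (4x4, takes a point from camera to tool coordinates, whose origin is the TCP and whose axes are the flange's). Camera axes: x right, y down, z forward; pixel columns grow to the right and rows downward; lengths in m; the calibration is good to about 2 mm. A picture is of the moment at which its call begins: read the wrist's pose just before it. calibration takes no time and is no camera call.
- hand_in(): hands the job in; it is judged then, once.
The state is a dict: "t": time; "q": joint angles; "joint_vel": joint speeds; "joint_torque": joint torques, N m; "eef_pos": TCP position; "tool_rot": TCP orientation; "contact_force": force on the tool from outside, world axes, zero at the start; "torque": the same for the moment, N m; "gripper_width": opening from 0.0 (shut) to 1.0 (fully open); "grasp_force": force on a finger pad.
Only numpy, scipy, OpenCV 4.12 (cv2) and the standard library are available. Lean on these libraries where they do the work, as an engineer would, in place of code of your own. Each camera call takes 0.05 s, during which the arm holds its last target. There are 200 camera calls.

## Task

Check the brake of the lab trolley before it is moved: with the outside of your fingers, slowly press the red brake lever in towards the push bar until it comes firmly to its stop, well short of the bar, and keep it pressed there for two seconds to see that it does not creep. Then ease it back out until it is fully released and take your hand clear. Do not pinch the lever or hold or lean on the bar, do not force the lever past its stop, and leave the things on the trolley where they stand.

Things in the scene. Friction and masses are not known exactly. Their poses are not given: they have to be found in the camera images.
- trolley: Stainless two-shelf lab trolley parked at the bench's far edge, castors locked (it is fixed). Origin at bench-top height straight below the middle of its push bar; x from the bar to the shelves (away from the robot), y along the bar to the left, z up. Its top shelf starts at x = 150 mm, surface 40 mm above bench-top height, rim 16 mm higher; between bar and shelf is only air.
- bar_middle (a point): Middle of the push bar, on its axis: a level steel tube 25 mm thick along the trolley's y, 200 mm above the bench top, 490 mm wide; level side arms of the same tube run from its ends in the trolley's +x to the uprights. Axes as the trolley's.
- lever_mount: Black clamp of the brake lever on the push bar, 38 mm across; at a different place along the bar each time. Origin on the bar's axis, 200 mm above the bench top; axes as the trolley's: x away from the bar to its far side, y along the bar to the left, z up. The red lever lies on the bar's far (+x) side, level with it, and runs from the clamp to +y.
- lever_pivot (a point): The lever's vertical pivot pin, 36 mm to the +x side of the bar's axis, at the bar's height.
- lever_face (a point): Place to press: on the outer face of the red blade (the face turned away from the bar), 80 mm from the pivot, half-way up. Point and axes move with the lever: x squarely out of the face, away from the bar; y along the blade to its tip; z up. Blade 8 mm thick, 14 mm high; the flat runs 35 to 100 mm from the pivot, and a ball of 17 mm ends it at 110 mm.
- lever (a joint): Lever angle, rad: 0 = fully out (held by its spring, blade 0.37 rad open from the bar), growing as it is pressed in. Firm stop at 0.30, blade about 20 mm short of the grip: 24 mm of travel at lever_face. There the spring takes 4 N at first, 9.5 N just before the stop; at the stop the force climbs steeply, about 7 N per mm (15 to 20 N is firm, over 35 N is forcing it). Let go, it snaps back.
- grip: Black rubber hand grip on the bar, behind the lever: 32 mm thick (collar 38 mm), from y = 12 to 137 mm; same origin and axes as the clamp. Not to be held or leant on.
- reagent_bottle: Loose amber reagent bottle, 72 mm across, 145 mm high, standing on the trolley's top shelf. Origin at the centre of its underside. Leave alone.
- tip_box: Loose dark blue pipette-tip box with a white lid, 87 x 122 x 61 mm high, on the top shelf. Origin at the centre of its underside. Leave alone.
- tube_rack: Loose blue tube rack with capped tubes, 70 x 130 mm, 84 mm high over the caps, on the top shelf. Origin at the centre of its underside. Leave alone.

How it is judged:
By the outcome, as a careful person would: the job done as asked, in the order asked, and still so for the second after the job is handed in, with the robot touching nothing.
It also fails if it takes over 58 s, if anything falls off the work surface, if the arm or the gripper's body presses on something with over 40 N, if the wrist force passes 120 N, or if a joint passes its speed limit or range.

## Working session

There is one attempt and no reset: what is moved stays moved. The work goes in short steps, Python scripts to look and compute and a tool call to move; the robot and the scene stay as the last step left them, time stands still between calls to the robot, and variables do not carry over. Pictures are saved under pics/ and viewed, at most 10 in all, crops included, and the job is handed in when it is done.

Besides the shell and the picture viewer there is one more tool, called after ">>>" by a JSON object that holds its "api" and its "payload". drive_tool: Moves the arm, as the interface text tells. Its arguments: {"type":"object","properties":{"increments":{"type":"array","items":{"type":"object","properties":{"claw":{"type":"number"},"dx":{"type":"number"},"dy":{"type":"number"},"dz":{"type":"number"},"wx":{"type":"number"},"wy":{"type":"number"},"wz":{"type":"number"}}}},"newtons":{"type":"number"}},"required":["increments"]}

```bash
mkdir -p pics; ls
python3 - <<'E'
from station import *
import cv2,numpy as np
o=get_obs();print({k:np.round(v,3) for k,v in o.items()})
try: print(finger_overhang)
except Exception as e: print(e)
for n in["scene","top"]:
    im,d=read_camera(n);np.savez(n+'.npz',im=im,d=d);cv2.imwrite(f'pics/{n}0.png',im[:,:,::-1]);c=calibration(n);print(n,{k:np.round(v,3).tolist() for k,v in c.items()})
E
```

```text
pics
{'t': np.float64(0.0), 'q': array([-1.325,  0.478,  0.022,  1.556, -0.011,  1.109, -0.083]), 'joint_vel': array([ 0.   , -0.   , -0.001, -0.   , -0.   , -0.   ,  0.001]), 'joint_torque': array([ 0.0000e+00, -5.9646e+01,  1.6080e+00, -2.8120e+01,  1.2000e-02,
        9.0000e-03, -0.0000e+00]), 'eef_pos': array([0.234, 0.633, 0.255]), 'tool_rot': array([-0.   ,  0.176,  0.984, -0.001]), 'contact_force': array([0.255, 0.363, 0.772]), 'torque': array([0.003, 0.021, 0.04 ]), 'grasp_force': np.float64(0.0), 'gripper_width': np.float64(1.003)}
0.025
scene {'intrinsics': [[467.373, 0.0, 250.19], [0.0, 467.373, 198.017], [0.0, 0.0, 1.0]], 'k1': -0.175, 'R': [[-0.542, 0.84, -0.009], [0.717, 0.456, -0.527], [-0.439, -0.292, -0.85]], 't': [0.34, -0.389, 1.156]}
top {'intrinsics': [[366.261, 0.0, 259.308], [0.0, 366.261, 188.064], [0.0, 0.0, 1.0]], 'k1': -0.059, 'R': [[-0.025, -0.999, -0.022], [-0.987, 0.028, -0.157], [0.157, 0.018, -0.987]], 't': [0.03, 0.64, 0.838]}
```

View pics/scene0.png

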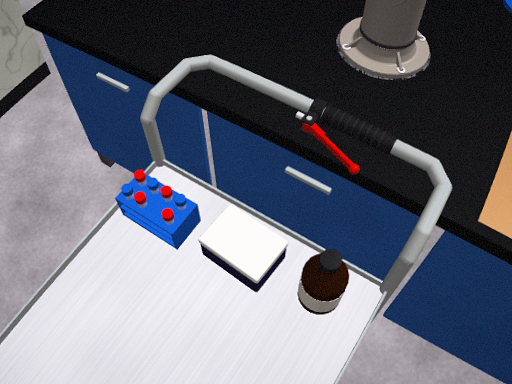

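View pics/top0.png

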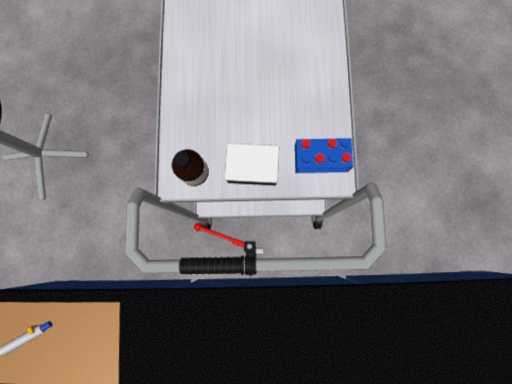

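The scene view shows the red lever from its pivot (about 308,127) to its ball (355,169). In the top view the ball is at (198,227), the pivot near (250,246) and the clamp at (250,257). The bottle, box and rack are on the shelf beyond.

```bash
cat > h.py <<'E'
from station import *
import cv2,numpy as np
def ray(n,uv):
    c=calibration(n);K=np.array(c['intrinsics']);R=np.array(c['R']);t=np.array(c['t'])
    p=cv2.undistortPoints(np.array(uv,float).reshape(-1,1,2),K,np.array([c['k1'],0,0,0.])).reshape(-1,2)
    return -R.T@t,np.c_[p,np.ones(len(p))]@R
def plane(n,uv,z):
    o,d=ray(n,uv);return o+d*((z-o[2])/d[:,2])[:,None]
def red(im,x0,x1,y0,y1):
    h=cv2.cvtColor(im,cv2.COLOR_RGB2HSV);m=((h[...,0]<8)|(h[...,0]>172))&(h[...,1]>170)&(h[...,2]>60)
    k=np.zeros_like(m);k[y0:y1,x0:x1]=1;return m&k
E
python3 - <<'E'
from h import *
R={'scene':(290,370,110,180),'top':(185,260,215,260)}
for n in R:
    z=np.load(n+'.npz');im,d=z['im'],z['d'];m=red(im,*R[n]);v,u=np.nonzero(m)
    P=plane(n,np.c_[u,v],.203)
    c=P[:,:2].mean(0);w=np.linalg.svd(P[:,:2]-c,full_matrices=False)[2][0];w*=np.sign(w[1])
    s=(P[:,:2]-c)@w;print(n,len(u),'c',c.round(4),'dir',w.round(3),'range',s.min().round(4),s.max().round(4),'ends',(c+w*s.min()).round(4),(c+w*s.max()).round(4))
    # bar grey/dark edges: depth-based points
    dd=d[v,u];o,r=ray(n,np.c_[u,v]);Q=o+r*dd[:,None];print(' depth z',np.percentile(Q[:,2],[5,50,95]).round(4), Q[dd>0].mean(0).round(4))
    # bar: all depth points with z .19-.215 
    vv,uu=np.nonzero(d>0);o,r=ray(n,np.c_[uu,vv]);Q=o+r*d[vv,uu][:,None]
    k=(Q[:,2]>.195)&(Q[:,2]<.225)&(Q[:,0]>.4)&~m[vv,uu]
    B=Q[k];np.savez(n+'B.npz',B=B)
    f=cv2.fitLine(B[:,:2].astype(np.float32),cv2.DIST_HUBER,0,.01,.01).ravel();print(' bar',len(B),f.round(4),'z99',np.percentile(B[:,2],[50,95]).round(4),B.min(0).round(3),B.max(0).round(3))
    for nm,box in {'all':None}.items():
        k=(Q[:,2]>.06)&(Q[:,0]>.75)&(Q[:,2]<.4);
        if k.any(): print(' objs',Q[k].min(0).round(3),Q[k].max(0).round(3))
    k=(Q[:,2]>.08)&(Q[:,2]<.3)&(Q[:,0]>.4)&(Q[:,0]<1.1)
    dark=(im[vv,uu].max(1)<70)&(Q[:,2]>.2)&(Q[:,2]<.23)&(Q[:,0]>.5)
    D=Q[dark];print(' dark',len(D),D.min(0).round(3),D.max(0).round(3))
E
```

```text
scene 634 c [0.5242 0.0863] dir [0.351 0.936] range -0.0638 0.0622 ends [0.5018 0.0266] [0.5461 0.1445]
 depth z [0.1948 0.2049 0.2083] [0.5196 0.085  0.197 ]
 bar 6609 [0.0359 0.9994 0.4843 0.0071] z99 [0.2099 0.2155] [ 0.449 -0.232  0.195] [0.61  0.281 0.22 ]
 dark 75 [0.5   0.022 0.2  ] [0.563 0.255 0.216]
top 212 c [0.5257 0.0943] dir [0.382 0.924] range -0.0541 0.0511 ends [0.505  0.0443] [0.5452 0.1416]
 depth z [0.2052 0.2079 0.2103] [0.5255 0.0937 0.2079]
 bar 5448 [0.0078 1.     0.4713 0.0634] z99 [0.212  0.2175] [ 0.446 -0.234  0.195] [0.61  0.28  0.222]
 objs [ 0.8   -0.224  0.06 ] [ 1.117 -0.22   0.062]
 dark 40 [0.5   0.022 0.203] [0.543 0.124 0.218]
```

Run:
```python
from h import *
for n in('scene','top'):
    B=np.load(n+'B.npz')['B'];print(n)
    for a,b in((-.17,-.12),(-.12,-.07),(-.07,-.02),(-.01,.03),(.05,.08),(.08,.13),(.17,.2)):
        k=(B[:,1]>a)&(B[:,1]<b)&(B[:,0]<.51)&(B[:,2]>.205);x=B[k]
        print((a+b)/2,len(x),np.percentile(x[:,0],[2,50,98]).round(4),np.percentile(x[:,2],95).round(4))
    print('y ext',np.percentile(B[:,1],[.2,99.8]).round(4))
```

```text
scene
-0.14500000000000002 247 [0.457  0.4689 0.4763] 0.213
-0.095 269 [0.4562 0.4686 0.4759] 0.2131
-0.045000000000000005 279 [0.458  0.4696 0.4761] 0.213
0.009999999999999998 316 [0.4566 0.4725 0.5076] 0.218
0.065 271 [0.4549 0.4718 0.4806] 0.2166
0.10500000000000001 453 [0.4558 0.4721 0.481 ] 0.2164
0.185 211 [0.4586 0.4706 0.4776] 0.2128
y ext [-0.2302  0.2798]
top
-0.14500000000000002 320 [0.4537 0.4653 0.4763] 0.2148
-0.095 323 [0.4542 0.466  0.4773] 0.2146
-0.045000000000000005 318 [0.4552 0.4661 0.4772] 0.215
0.009999999999999998 389 [0.4513 0.4707 0.5059] 0.2194
0.065 247 [0.4525 0.4666 0.4813] 0.2184
0.10500000000000001 415 [0.452  0.4673 0.4819] 0.2181
0.185 182 [0.4568 0.4676 0.4781] 0.2147
y ext [-0.2323  0.2788]
```

>>> {"api": "drive_tool", "payload": {"increments": [{"claw": 0,"dz": -0.04},{"dz": -0.04},{"wz": 10.3},{"wz": 10.3},{"wz": 10.3},{"wz": 10.3},{"wz": 10.3},{"wz": 10.3},{"wz": 10.3},{"wz": 10.2},{}], "newtons": 60}}

```text
schema error: expected keys claw, dx, dy, dz, wx, wy, wz
```

>>> {"api": "drive_tool", "payload": {"increments": [{"claw": 0,"dx": 0,"dy": 0,"dz": -0.04,"wx": 0,"wy": 0,"wz": 0},{"claw": 0,"dx": 0,"dy": 0,"dz": -0.04,"wx": 0,"wy": 0,"wz": 0},{"claw": 0,"dx": 0,"dy": 0,"dz": 0,"wx": 0,"wy": 0,"wz": 10.3},{"claw": 0,"dx": 0,"dy": 0,"dz": 0,"wx": 0,"wy": 0,"wz": 10.3},{"claw": 0,"dx": 0,"dy": 0,"dz": 0,"wx": 0,"wy": 0,"wz": 10.3},{"claw": 0,"dx": 0,"dy": 0,"dz": 0,"wx": 0,"wy": 0,"wz": 10.3},{"claw": 0,"dx": 0,"dy": 0,"dz": 0,"wx": 0,"wy": 0,"wz": 10.3},{"claw": 0,"dx": 0,"dy": 0,"dz": 0,"wx": 0,"wy": 0,"wz": 10.3},{"claw": 0,"dx": 0,"dy": 0,"dz": 0,"wx": 0,"wy": 0,"wz": 10.3},{"claw": 0,"dx": 0,"dy": 0,"dz": 0,"wx": 0,"wy": 0,"wz": 10.2},{"claw": 0,"dx": 0,"dy": 0,"dz": 0,"wx": 0,"wy": 0,"wz": 0}], "newtons": 60}}

```text
t: 1.48
eef_pos: [0.2336, 0.633, 0.3357]
tool_rot: [0.0, 0.78, 0.626, -0.0]
contact_force: [0.1, -0.8, 1.2]
gripper_width: 0.0
grasp_force: 0.0
```

>>> {"api": "drive_tool", "payload": {"increments": [{"dx": -0.014,"dy": 0.0138},{"dx": -0.028,"dy": 0.0276},{"dx": -0.028,"dy": 0.0276},{"dx": -0.028,"dy": 0.0276},{"dx": -0.028,"dy": 0.0276},{"dx": -0.028,"dy": 0.0276},{"dx": -0.028,"dy": 0.0276},{"dx": -0.028,"dy": 0.0276},{"dx": -0.028,"dy": 0.0276},{"dx": -0.028,"dy": 0.0276},{"dx": -0.028,"dy": 0.0276},{"dx": -0.028,"dy": 0.0276},{"dx": -0.028,"dy": 0.0276},{"dx": -0.028,"dy": 0.0276},{"dx": -0.028,"dy": 0.0276},{"dx": -0.028,"dy": 0.0276},{"dx": -0.014,"dy": 0.0138},{"dx": 0},{"dx": 0}]}}

```text
schema error: expected keys claw, dx, dy, dz, wx, wy, wz
```

>>> {"api": "drive_tool", "payload": {"increments": [{"claw": 0,"dx": -0.02,"dy": 0.02,"dz": 0,"wx": 0,"wy": 0,"wz": 0},{"claw": 0,"dx": -0.034,"dy": 0.034,"dz": 0,"wx": 0,"wy": 0,"wz": 0},{"claw": 0,"dx": -0.034,"dy": 0.034,"dz": 0,"wx": 0,"wy": 0,"wz": 0},{"claw": 0,"dx": -0.034,"dy": 0.034,"dz": 0,"wx": 0,"wy": 0,"wz": 0},{"claw": 0,"dx": -0.034,"dy": 0.034,"dz": 0,"wx": 0,"wy": 0,"wz": 0},{"claw": 0,"dx": -0.034,"dy": 0.034,"dz": 0,"wx": 0,"wy": 0,"wz": 0},{"claw": 0,"dx": -0.034,"dy": 0.034,"dz": 0,"wx": 0,"wy": 0,"wz": 0},{"claw": 0,"dx": -0.034,"dy": 0.034,"dz": 0,"wx": 0,"wy": 0,"wz": 0},{"claw": 0,"dx": -0.034,"dy": 0.034,"dz": 0,"wx": 0,"wy": 0,"wz": 0},{"claw": 0,"dx": -0.034,"dy": 0.034,"dz": 0,"wx": 0,"wy": 0,"wz": 0},{"claw": 0,"dx": -0.034,"dy": 0.034,"dz": 0,"wx": 0,"wy": 0,"wz": 0},{"claw": 0,"dx": -0.034,"dy": 0.034,"dz": 0,"wx": 0,"wy": 0,"wz": 0},{"claw": 0,"dx": -0.034,"dy": 0.034,"dz": 0,"wx": 0,"wy": 0,"wz": 0},{"claw": 0,"dx": -0.02,"dy": 0.014,"dz": 0,"wx": 0,"wy": 0,"wz": 0},{"claw": 0,"dx": 0,"dy": 0,"dz": 0,"wx": 0,"wy": 0,"wz": 0},{"claw": 0,"dx": 0,"dy": 0,"dz": 0,"wx": 0,"wy": 0,"wz": 0}]}}

```text
t: 3.48
eef_pos: [0.5673, 0.101, 0.3361]
tool_rot: [-0.0, 0.779, 0.627, -0.0]
contact_force: [-0.4, 0.3, -0.1]
gripper_width: -0.006
grasp_force: 0.0
```

Run:
```python
from h import *
o=get_obs();print(o['eef_pos'],o['tool_rot'],o['contact_force'],o['q'])
im,d=read_camera('wrist');cv2.imwrite('pics/w1.png',im[:,:,::-1])
c=calibration('wrist');M=np.array(c['mount']);K=np.array(c['intrinsics']);print(M.round(3).tolist())
m=red(im,0,512,0,384);print(m.sum())
from scipy.spatial.transform import Rotation as Ro
w,x,y,z=o['tool_rot'];Rt=Ro.from_quat([x,y,z,w]).as_matrix()
v,u=np.nonzero(m);p=cv2.undistortPoints(np.c_[u,v].astype(float).reshape(-1,1,2),K,np.array([c['k1'],0,0,0.])).reshape(-1,2)
r=np.c_[p,np.ones(len(p))]@(Rt@M[:3,:3]).T;og=o['eef_pos']+Rt@M[:3,3]
P=og+r*((.205-og[2])/r[:,2])[:,None];P=P[(abs(P[:,0]-.525)<.05)&(abs(P[:,1]-.09)<.08)]
cc=P[:,:2].mean(0);w=np.linalg.svd(P[:,:2]-cc,full_matrices=False)[2][0];w*=np.sign(w[1]);s=(P[:,:2]-cc)@w
print(len(P),cc.round(4),np.arctan2(w[0],w[1]).round(3),(cc+w*s.min()).round(4),(cc+w*s.max()).round(4))
```

```text
[0.56729202 0.10098512 0.33605153] [-4.58323552e-04  7.79321783e-01  6.26623763e-01 -9.25534247e-05] [-0.38826975  0.29412364 -0.10051644] [-0.77235817  0.2737536   0.6100761   1.73000028 -0.1683366   1.19091877
 -0.3333239 ]
[[-0.001, -0.946, -0.325, 0.084], [1.0, -0.001, -0.001, -0.0], [0.0, -0.325, 0.946, -0.118], [0.0, 0.0, 0.0, 1.0]]
1804
1382 [0.5234 0.0893] 0.376 [0.5005 0.0313] [0.5442 0.1421]
```

View pics/w1.png

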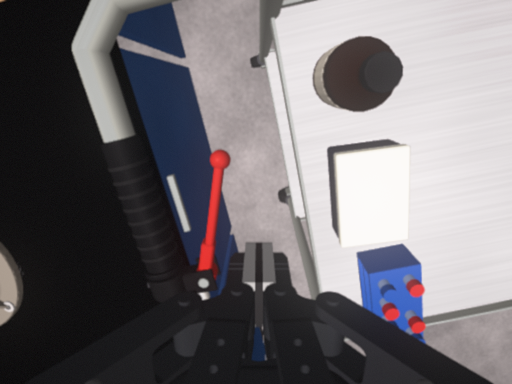

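The wrist view shows the shut fingers (about 260,260) on the outer side of the red lever. The ball is at (220,160), and there is free air below. The lever angle and position agree with the other views.

>>> {"api": "drive_tool", "payload": {"increments": [{"claw": 0,"dx": 0,"dy": 0,"dz": 0.025,"wx": 0,"wy": 0,"wz": 0},{"claw": 0,"dx": 0,"dy": 0,"dz": 0.035,"wx": 0,"wy": 0,"wz": 0},{"claw": 0,"dx": 0,"dy": 0,"dz": 0.035,"wx": 0,"wy": 0,"wz": 0},{"claw": 0,"dx": 0,"dy": 0,"dz": 0.02,"wx": 0,"wy": 0,"wz": 0},{"claw": 0,"dx": 0,"dy": 0,"dz": 0.011,"wx": 0,"wy": 0,"wz": 0},{"claw": 0,"dx": 0,"dy": 0,"dz": 0,"wx": 0,"wy": 0,"wz": 0},{"claw": 0,"dx": 0,"dy": -0.004,"dz": 0,"wx": 0,"wy": 0,"wz": 0},{"claw": 0,"dx": 0,"dy": -0.004,"dz": 0,"wx": 0,"wy": 0,"wz": 0},{"claw": 0,"dx": 0,"dy": -0.003,"dz": 0,"wx": 0,"wy": 0,"wz": 0},{"claw": 0,"dx": 0,"dy": -0.002,"dz": 0,"wx": 0,"wy": 0,"wz": 0},{"claw": 0,"dx": 0,"dy": 0,"dz": 0,"wx": 0,"wy": 0,"wz": 0}]}}

```text
t: 4.9
eef_pos: [0.555, 0.1026, 0.2104]
tool_rot: [-0.0, 0.78, 0.625, 0.0]
contact_force: [0.3, -0.4, -0.4]
gripper_width: -0.003
grasp_force: 0.0
```

Run:
```python
from h import *
o=get_obs();print(o['eef_pos'],o['contact_force'],o['torque'])
a,_=read_camera('scene');a=cv2.resize(a[80:220,270:420],None,fx=2.6,fy=2.6);b,_=read_camera('wrist');b=cv2.resize(b[:,:400],(379,364));cv2.imwrite('pics/s2.png',np.hstack([a,b])[:,:,::-1])
```

```text
[0.55496662 0.10264354 0.21041605] [ 0.33377052 -0.4372888  -0.42155347] [-0.02185373  0.0383084   0.01025241]
```

View pics/s2.png

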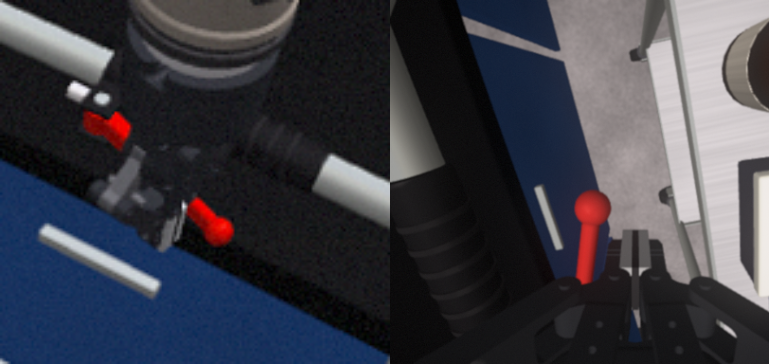

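The left half (scene) shows the fingertips just outside the blade, with the ball tip beyond at (218,231). The right half (wrist) shows the blade left of the fingers with a small gap. No contact force yet.

>>> {"api": "drive_tool", "payload": {"increments": [{"claw": 0,"dx": 0,"dy": -0.001,"dz": 0,"wx": 0,"wy": 0,"wz": 0},{"claw": 0,"dx": 0,"dy": -0.001,"dz": 0,"wx": 0,"wy": 0,"wz": 0},{"claw": 0,"dx": 0,"dy": -0.001,"dz": 0,"wx": 0,"wy": 0,"wz": 0},{"claw": 0,"dx": 0,"dy": -0.001,"dz": 0,"wx": 0,"wy": 0,"wz": 0},{"claw": 0,"dx": 0,"dy": -0.001,"dz": 0,"wx": 0,"wy": 0,"wz": 0},{"claw": 0,"dx": 0,"dy": -0.001,"dz": 0,"wx": 0,"wy": 0,"wz": 0},{"claw": 0,"dx": 0,"dy": -0.001,"dz": 0,"wx": 0,"wy": 0,"wz": 0},{"claw": 0,"dx": 0,"dy": -0.001,"dz": 0,"wx": 0,"wy": 0,"wz": 0},{"claw": 0,"dx": 0,"dy": -0.001,"dz": 0,"wx": 0,"wy": 0,"wz": 0},{"claw": 0,"dx": 0,"dy": -0.001,"dz": 0,"wx": 0,"wy": 0,"wz": 0}]}}

```text
t: 6.25
eef_pos: [0.5457, 0.1051, 0.2105]
tool_rot: [0.0, 0.78, 0.626, 0.001]
contact_force: [5.0, 0.9, -1.9]
gripper_width: 0.003
grasp_force: 2.2
```

>>> {"api": "drive_tool", "payload": {"increments": [{"claw": 0,"dx": 0,"dy": -0.0015,"dz": 0,"wx": 0,"wy": 0,"wz": 0},{"claw": 0,"dx": 0,"dy": -0.0015,"dz": 0,"wx": 0,"wy": 0,"wz": 0},{"claw": 0,"dx": 0,"dy": -0.0015,"dz": 0,"wx": 0,"wy": 0,"wz": 0},{"claw": 0,"dx": 0,"dy": -0.0015,"dz": 0,"wx": 0,"wy": 0,"wz": 0},{"claw": 0,"dx": 0,"dy": -0.0015,"dz": 0,"wx": 0,"wy": 0,"wz": 0},{"claw": 0,"dx": 0,"dy": -0.0015,"dz": 0,"wx": 0,"wy": 0,"wz": 0},{"claw": 0,"dx": 0,"dy": -0.0015,"dz": 0,"wx": 0,"wy": 0,"wz": 0},{"claw": 0,"dx": 0,"dy": -0.0015,"dz": 0,"wx": 0,"wy": 0,"wz": 0}]}}

```text
t: 7.25
eef_pos: [0.5349, 0.1082, 0.2108]
tool_rot: [0.001, 0.78, 0.626, 0.002]
contact_force: [7.8, 1.7, -4.1]
gripper_width: -0.0
grasp_force: 3.8
```

Run:
```python
from h import *
o=get_obs();print(o['eef_pos'],o['contact_force'],o['torque'])
a,_=read_camera('scene');a=cv2.resize(a[80:220,270:420],None,fx=2.6,fy=2.6);b,_=read_camera('wrist');b=cv2.resize(b[:,:400],(379,364));cv2.imwrite('pics/s3.png',np.hstack([a,b])[:,:,::-1])
```

```text
[0.5349131  0.10819234 0.21080366] [ 7.83204013  1.70589659 -4.05725303] [ 0.44394528 -1.745254   -0.00981413]
```

View pics/s3.png

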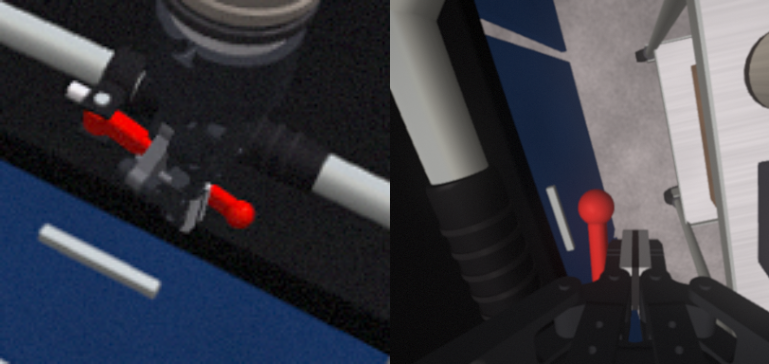

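The scene half shows the lever about half pressed, touched only by the back of one finger. The wrist half shows clear space between the blade and the grip.

>>> {"api": "drive_tool", "payload": {"increments": [{"claw": 0,"dx": 0,"dy": -0.001,"dz": 0,"wx": 0,"wy": 0,"wz": 0},{"claw": 0,"dx": 0,"dy": -0.001,"dz": 0,"wx": 0,"wy": 0,"wz": 0},{"claw": 0,"dx": 0,"dy": -0.001,"dz": 0,"wx": 0,"wy": 0,"wz": 0},{"claw": 0,"dx": 0,"dy": -0.001,"dz": 0,"wx": 0,"wy": 0,"wz": 0},{"claw": 0,"dx": 0,"dy": -0.001,"dz": 0,"wx": 0,"wy": 0,"wz": 0},{"claw": 0,"dx": 0,"dy": -0.001,"dz": 0,"wx": 0,"wy": 0,"wz": 0},{"claw": 0,"dx": 0,"dy": -0.001,"dz": 0,"wx": 0,"wy": 0,"wz": 0}]}}

```text
t: 8.22
eef_pos: [0.5286, 0.1095, 0.2109]
tool_rot: [0.001, 0.78, 0.626, 0.002]
contact_force: [9.5, 1.5, -5.2]
gripper_width: -0.002
grasp_force: 4.6
```

>>> {"api": "drive_tool", "payload": {"increments": [{"claw": 0,"dx": 0,"dy": -0.001,"dz": 0,"wx": 0,"wy": 0,"wz": 0},{"claw": 0,"dx": 0,"dy": -0.001,"dz": 0,"wx": 0,"wy": 0,"wz": 0},{"claw": 0,"dx": 0,"dy": 0,"dz": 0,"wx": 0,"wy": 0,"wz": 0}]}}

```text
t: 8.6
eef_pos: [0.5267, 0.1098, 0.2109]
tool_rot: [0.001, 0.78, 0.626, 0.002]
contact_force: [9.6, 0.5, -5.2]
gripper_width: 0.001
grasp_force: 4.7
```

>>> {"api": "drive_tool", "payload": {"increments": [{"claw": 0,"dx": 0,"dy": -0.001,"dz": 0,"wx": 0,"wy": 0,"wz": 0},{"claw": 0,"dx": 0,"dy": 0,"dz": 0,"wx": 0,"wy": 0,"wz": 0}]}}

```text
t: 8.85
eef_pos: [0.5258, 0.11, 0.2109]
tool_rot: [0.001, 0.78, 0.626, 0.002]
contact_force: [9.6, 1.1, -5.8]
gripper_width: 0.003
grasp_force: 4.8
```

>>> {"api": "drive_tool", "payload": {"increments": [{"claw": 0,"dx": 0,"dy": -0.001,"dz": 0,"wx": 0,"wy": 0,"wz": 0},{"claw": 0,"dx": 0,"dy": 0,"dz": 0,"wx": 0,"wy": 0,"wz": 0}]}}

```text
t: 9.1
eef_pos: [0.5253, 0.11, 0.211]
tool_rot: [0.002, 0.78, 0.625, 0.002]
contact_force: [11.3, 0.3, -6.0]
gripper_width: -0.0
grasp_force: 5.6
```

>>> {"api": "drive_tool", "payload": {"increments": [{"claw": 0,"dx": 0,"dy": -0.001,"dz": 0,"wx": 0,"wy": 0,"wz": 0},{"claw": 0,"dx": 0,"dy": 0,"dz": 0,"wx": 0,"wy": 0,"wz": 0}]}}

```text
t: 9.35
eef_pos: [0.5252, 0.1101, 0.2111]
tool_rot: [0.002, 0.78, 0.625, 0.003]
contact_force: [14.2, 0.3, -8.7]
gripper_width: -0.002
grasp_force: 7.0
```

>>> {"api": "drive_tool", "payload": {"increments": [{"claw": 0,"dx": 0,"dy": -0.0007,"dz": 0,"wx": 0,"wy": 0,"wz": 0},{"claw": 0,"dx": 0,"dy": -0.0005,"dz": 0,"wx": 0,"wy": 0,"wz": 0},{"claw": 0,"dx": 0,"dy": 0,"dz": 0,"wx": 0,"wy": 0,"wz": 0}]}}

```text
t: 9.72
eef_pos: [0.525, 0.1101, 0.2113]
tool_rot: [0.003, 0.78, 0.625, 0.004]
contact_force: [18.6, -0.4, -11.1]
gripper_width: -0.002
grasp_force: 8.7
```

Run:
```python
from h import *
o=get_obs();print(o['eef_pos'],o['contact_force'],o['torque'])
a,_=read_camera('scene');a=cv2.resize(a[80:220,270:420],None,fx=2.6,fy=2.6);b,_=read_camera('wrist');b=cv2.resize(b[:,:400],(379,364));cv2.imwrite('pics/s4.png',np.hstack([a,b])[:,:,::-1])
```

```text
[0.52501971 0.11010119 0.21126349] [ 18.58438962  -0.43307841 -11.13561973] [-0.06660661 -3.83475884  0.05182654]
```

View pics/s4.png

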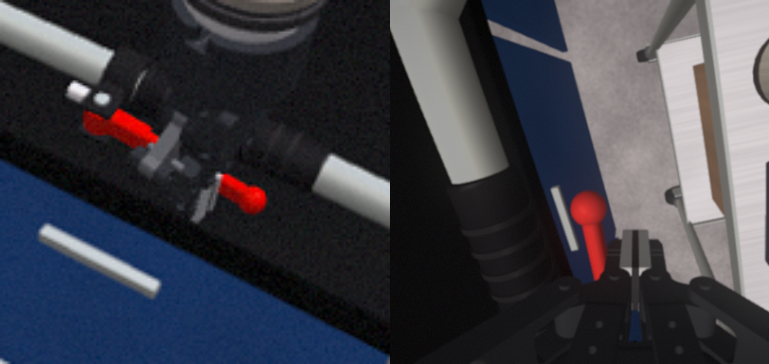

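The scene half shows the lever nearly parallel to the bar. A gap to the grip remains in the wrist half. The travel of about 24 mm and the force rising to 18.6 N both fit the firm stop, so I hold here.

>>> {"api": "drive_tool", "payload": {"increments": [{"claw": 0,"dx": 0,"dy": 0,"dz": 0,"wx": 0,"wy": 0,"wz": 0},{"claw": 0,"dx": 0,"dy": 0,"dz": 0,"wx": 0,"wy": 0,"wz": 0},{"claw": 0,"dx": 0,"dy": 0,"dz": 0,"wx": 0,"wy": 0,"wz": 0},{"claw": 0,"dx": 0,"dy": 0,"dz": 0,"wx": 0,"wy": 0,"wz": 0},{"claw": 0,"dx": 0,"dy": 0,"dz": 0,"wx": 0,"wy": 0,"wz": 0},{"claw": 0,"dx": 0,"dy": 0,"dz": 0,"wx": 0,"wy": 0,"wz": 0},{"claw": 0,"dx": 0,"dy": 0,"dz": 0,"wx": 0,"wy": 0,"wz": 0},{"claw": 0,"dx": 0,"dy": 0,"dz": 0,"wx": 0,"wy": 0,"wz": 0},{"claw": 0,"dx": 0,"dy": 0,"dz": 0,"wx": 0,"wy": 0,"wz": 0},{"claw": 0,"dx": 0,"dy": 0,"dz": 0,"wx": 0,"wy": 0,"wz": 0},{"claw": 0,"dx": 0,"dy": 0,"dz": 0,"wx": 0,"wy": 0,"wz": 0},{"claw": 0,"dx": 0,"dy": 0,"dz": 0,"wx": 0,"wy": 0,"wz": 0},{"claw": 0,"dx": 0,"dy": 0,"dz": 0,"wx": 0,"wy": 0,"wz": 0},{"claw": 0,"dx": 0,"dy": 0,"dz": 0,"wx": 0,"wy": 0,"wz": 0},{"claw": 0,"dx": 0,"dy": 0,"dz": 0,"wx": 0,"wy": 0,"wz": 0},{"claw": 0,"dx": 0,"dy": 0,"dz": 0,"wx": 0,"wy": 0,"wz": 0},{"claw": 0,"dx": 0,"dy": 0,"dz": 0,"wx": 0,"wy": 0,"wz": 0},{"claw": 0,"dx": 0,"dy": 0,"dz": 0,"wx": 0,"wy": 0,"wz": 0},{"claw": 0,"dx": 0,"dy": 0,"dz": 0,"wx": 0,"wy": 0,"wz": 0}]}}

```text
t: 12.2
eef_pos: [0.525, 0.1101, 0.2112]
tool_rot: [0.003, 0.78, 0.625, 0.004]
contact_force: [17.6, -0.1, -10.5]
gripper_width: -0.001
grasp_force: 8.7
```

Held without creep. I now ease it out along the same line, about 12 mm/s.

>>> {"api": "drive_tool", "payload": {"increments": [{"claw": 0,"dx": 0,"dy": 0.001,"dz": 0,"wx": 0,"wy": 0,"wz": 0},{"claw": 0,"dx": 0,"dy": 0.001,"dz": 0,"wx": 0,"wy": 0,"wz": 0},{"claw": 0,"dx": 0,"dy": 0.001,"dz": 0,"wx": 0,"wy": 0,"wz": 0},{"claw": 0,"dx": 0,"dy": 0.0015,"dz": 0,"wx": 0,"wy": 0,"wz": 0},{"claw": 0,"dx": 0,"dy": 0.0015,"dz": 0,"wx": 0,"wy": 0,"wz": 0},{"claw": 0,"dx": 0,"dy": 0.0015,"dz": 0,"wx": 0,"wy": 0,"wz": 0},{"claw": 0,"dx": 0,"dy": 0.0015,"dz": 0,"wx": 0,"wy": 0,"wz": 0},{"claw": 0,"dx": 0,"dy": 0.0015,"dz": 0,"wx": 0,"wy": 0,"wz": 0},{"claw": 0,"dx": 0,"dy": 0.0015,"dz": 0,"wx": 0,"wy": 0,"wz": 0},{"claw": 0,"dx": 0,"dy": 0.0015,"dz": 0,"wx": 0,"wy": 0,"wz": 0},{"claw": 0,"dx": 0,"dy": 0.0015,"dz": 0,"wx": 0,"wy": 0,"wz": 0},{"claw": 0,"dx": 0,"dy": 0.0015,"dz": 0,"wx": 0,"wy": 0,"wz": 0},{"claw": 0,"dx": 0,"dy": 0.0015,"dz": 0,"wx": 0,"wy": 0,"wz": 0},{"claw": 0,"dx": 0,"dy": 0.0015,"dz": 0,"wx": 0,"wy": 0,"wz": 0},{"claw": 0,"dx": 0,"dy": 0.0015,"dz": 0,"wx": 0,"wy": 0,"wz": 0},{"claw": 0,"dx": 0,"dy": 0.0015,"dz": 0,"wx": 0,"wy": 0,"wz": 0},{"claw": 0,"dx": 0,"dy": 0.001,"dz": 0,"wx": 0,"wy": 0,"wz": 0},{"claw": 0,"dx": 0,"dy": 0.001,"dz": 0,"wx": 0,"wy": 0,"wz": 0}]}}

```text
t: 14.45
eef_pos: [0.545, 0.105, 0.2106]
tool_rot: [0.0, 0.78, 0.625, 0.0]
contact_force: [4.3, 0.3, 0.1]
gripper_width: -0.003
grasp_force: 2.1
```

>>> {"api": "drive_tool", "payload": {"increments": [{"claw": 0,"dx": 0,"dy": 0.001,"dz": 0,"wx": 0,"wy": 0,"wz": 0},{"claw": 0,"dx": 0,"dy": 0.001,"dz": 0,"wx": 0,"wy": 0,"wz": 0},{"claw": 0,"dx": 0,"dy": 0.001,"dz": 0,"wx": 0,"wy": 0,"wz": 0},{"claw": 0,"dx": 0,"dy": 0.001,"dz": 0,"wx": 0,"wy": 0,"wz": 0},{"claw": 0,"dx": 0,"dy": 0.001,"dz": 0,"wx": 0,"wy": 0,"wz": 0},{"claw": 0,"dx": 0,"dy": 0.001,"dz": 0,"wx": 0,"wy": 0,"wz": 0},{"claw": 0,"dx": 0,"dy": 0.001,"dz": 0,"wx": 0,"wy": 0,"wz": 0},{"claw": 0,"dx": 0,"dy": 0.001,"dz": 0,"wx": 0,"wy": 0,"wz": 0}]}}

```text
t: 15.45
eef_pos: [0.5516, 0.1034, 0.2097]
tool_rot: [-0.001, 0.78, 0.626, -0.001]
contact_force: [0.0, 0.1, 0.2]
gripper_width: 0.002
grasp_force: 0.0
```

Released. Now I move off 14 mm and lift clear.

>>> {"api": "drive_tool", "payload": {"increments": [{"claw": 0,"dx": 0,"dy": 0.003,"dz": 0,"wx": 0,"wy": 0,"wz": 0},{"claw": 0,"dx": 0,"dy": 0.006,"dz": 0,"wx": 0,"wy": 0,"wz": 0},{"claw": 0,"dx": 0,"dy": 0.005,"dz": 0,"wx": 0,"wy": 0,"wz": 0},{"claw": 0,"dx": 0,"dy": 0,"dz": -0.015,"wx": 0,"wy": 0,"wz": 0},{"claw": 0,"dx": 0,"dy": 0,"dz": -0.03,"wx": 0,"wy": 0,"wz": 0},{"claw": 0,"dx": 0,"dy": 0,"dz": -0.03,"wx": 0,"wy": 0,"wz": 0},{"claw": 0,"dx": 0,"dy": 0,"dz": -0.03,"wx": 0,"wy": 0,"wz": 0},{"claw": 0,"dx": 0,"dy": 0,"dz": -0.015,"wx": 0,"wy": 0,"wz": 0},{"claw": 0,"dx": 0,"dy": 0,"dz": 0,"wx": 0,"wy": 0,"wz": 0},{"claw": 0,"dx": 0,"dy": 0,"dz": 0,"wx": 0,"wy": 0,"wz": 0}]}}

```text
t: 16.7
eef_pos: [0.5655, 0.1001, 0.3292]
tool_rot: [-0.0, 0.78, 0.625, -0.001]
contact_force: [-0.8, 0.8, 0.3]
gripper_width: -0.001
grasp_force: 0.0
```

Run:
```python
from h import *
o=get_obs();print(o['t'],o['eef_pos'],o['contact_force'])
a,_=read_camera('scene');b,_=read_camera('wrist');cv2.imwrite('pics/f.png',cv2.resize(np.hstack([a,b]),(800,300))[:,:,::-1])
```

```text
16.7 [0.56548063 0.10009467 0.32923869] [-0.75110556  0.7577222   0.31063044]
```

View pics/f.png

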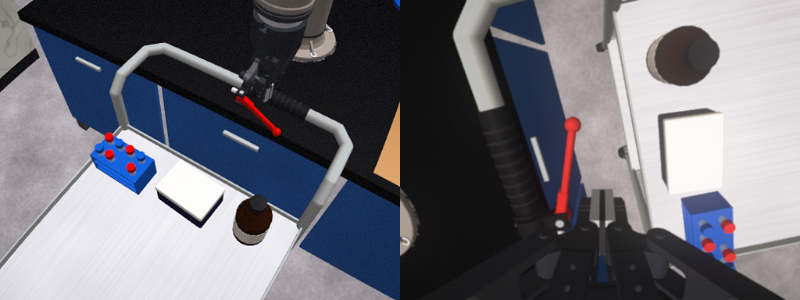

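The lever is fully out again, with its ball at (277,131) in the scene half. The shelf things are unmoved and the hand is clear above.

```bash
python3 -c "
from station import *
print(hand_in())"
```

```text
the job is handed in; nothing more can be done
None
```

The brake lever was pressed to its firm stop at about 18 N, held there for over 2 s without creep, then eased back to fully released; the hand is clear and the job is handed in.

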